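# Set out a plate run beside the cold block

## Robot

A 6-joint arm with a two-finger parallel gripper is mounted at the origin on the work surface. World frame = base frame: x ahead of the robot, y to its left, z up, the work surface at z = 0. Lengths are in mm, angles in rad, forces in N, time in s.
With the tool pointing down it reaches from about 275 to 1000 mm from the base axis. Payload 8.4 kg.
Tool frame: the origin (TCP) lies at the very end of the fingers, on their centre line; the grasp point (between the pads) lies 19 mm behind it; z points along the fingers, y is the line along which they close (so a half turn about z gives the same grasp; the last joint's range is limited). The gripper opens to 85 mm and grips with 20 to 120 N. Pads are 22 mm wide; open, the fingers measure 114 mm over their backs; the gripper's body (76 mm by 85 mm) begins 54 mm behind the grasp point. The pads swing forward as they close: fully open they stand 13 mm farther back than shut.
Start: joints at [-1.328, 0.353, 1.633, -0, 1.155, -0.002], TCP at [151.475, -606.369, 231.281] pointing down, gripper open.
Joint ranges: [-2.63, 2.63], [-0.92, 2.1], [0.06, 2.66], [-1.3, 4.44], [0, 2.69], [-3.02, 3.02]. Speed limits (rad/s): [2.22, 2.22, 2.79, 3.14, 3.14, 3.14].

## Interface

Orientations are given as [roll, pitch, yaw] about the fixed x, y, z axes, in that order (R = Rz(yaw) Ry(pitch) Rx(roll)).
In Python, from rig import sensors, grab_frame, camera_params, order gives the robot as it stands. The module is installed in compiled form; this text tells all that it offers.
- The arm moves only by the tool move_arm, never from a script. Its argument "motion" is a list of rows, each a list of 7 numbers: the turn, a rotation vector about the tool's x, y, z in fractions of the full range, 1 being 360 degrees, then the shift along the tool's x, y, z in shares of 0.5 m (1.0 is 0.5 m), then the finger opening in m, from 0 to 0.0854. A call has 1 to 8 rows; each row is the pose to reach, as a shift and turn from the pose commanded when the call began, along the tool's axes at that moment; what a row does not reach only later rows make up. A row lasts 1/8 s, in which the tool goes at most 62.5 mm and 10.7 degrees, less where a joint would pass 70% of its speed; a pose out of reach is approached as far as the arm can. Shift and turn numbers lie between -1 and 1, and a call with a number outside is refused. A call with a gripper value outside its range is refused whole. The fingers move at their own pace and stop on an object; "grip_force" is the grip in N (left out, the last holds). Time passes only in rows, so rows that repeat a pose let the fingers close. It gives the time, the measured TCP pose, the force, the opening and the grip force at its end, in the units of the state.
- sensors.sense(): the state, without advancing time (a new reading comes with each control period).
- grab_frame(name): name is "scene" or "top" or "wrist"; returns (picture, depth): 400x640x3 uint8, red, green, blue; 400x640 float32, mm along the optical axis (not along the pixel's ray), 0 where there is no reading.
- camera_params(name): a dict with "camera_matrix" (3x3 intrinsics, pixels), "k1" (the pictures are not rectified: a ray, as slopes to the right and down, at radius r is drawn at 1 + k1 r^2 times it, then the intrinsics apply), "world_from_camera" (4x4, takes a point from camera to world coordinates). Camera axes: x right, y down, z forward; pixel columns grow to the right and rows downward; lengths in mm; the calibration is good to about 2 mm. A picture is of the moment at which its call begins: read the wrist's pose just before it. camera_params takes no time and is no camera call; for the wrist camera it gives the pose at the moment of the call.
- order.sign_off(): hands the job in; it is judged then, once.
The state is a dict: "clock": time; "qpos": joint angles; "qvel": joint speeds; "joint_efforts": joint torques, N m; "eef_pos": TCP position; "tcp_rot": TCP orientation; "contact_force": force on the tool from outside, world axes, zero at the start; "wrist_torque": the same for the moment, N m; "opening": opening from 0.0 (shut) to 1.0 (fully open); "grasp_force": force on a finger pad.
Only numpy, scipy, OpenCV 4.12 (cv2) and the standard library are available. Lean on these libraries where they do the work, as an engineer would, in place of code of your own. Each camera call takes 0.05 s, during which the arm holds its last target. There are 200 camera calls.

## Task

Set out the bench for a plate run, in this order: first seat the well plate squarely on the cold block, then lay the cover squarely on the plate; next stand the squat jar midway between the cold block and the centrifuge, in line with them; last stand the tall bottle straight behind the jar (on the side away from the robot), a finger's width (about 2 cm) clear of it. Leave the tube rack, the stack of dishes and the beaker where they stand.

Things in the scene. Friction and masses are not known exactly. Their poses are not given: they have to be found in the camera images.
- well_plate: Loose white sample plate, a flat block 56 (x) by 80 (y) by 18 mm high with 5 by 7 small grey wells on its top; 60 g nominal. Origin: centre of its underside, z up. Grip it across its 56 mm width (along its x).
- cover: Loose steel plate cover, 60 (x) by 84 (y) by 5 mm thick, with a black upright bar grip in the middle of its top: 14 mm wide (x), 34 mm long (y), rising 24 mm, from 5 to 29 mm above the underside; 90 g nominal. Origin: centre of its underside, z up.
- jar: Loose squat white jar with a white screw lid, 52 mm in diameter and 60 mm high, straight-sided; 160 g nominal. Origin: centre of its underside, z up the axis.
- bottle: Loose tall white bottle, 42 mm in diameter with straight sides up to 72 mm, then a shoulder and a white cap 28 mm in diameter, 100 mm high in all; 130 g nominal. Origin: centre of its underside, z up the axis.
- cold_block: Fixed aluminium block 70 (x) by 96 (y) by 30 mm high with dark well mouths on its flat top, on which the plate sits. Origin: centre of its underside. Its y axis runs along the line to the centrifuge (which stands on its +y or its -y side, about 260 mm away between centres); its x axis points away from the robot, to within about 0.15 rad of world x.
- centrifuge: Fixed round mini-centrifuge, 116 mm in diameter and 108 mm high, grey base and blue domed lid. Origin: centre of its underside.
- tube_rack: Bystander: loose orange tube rack, 46 (x) by 84 (y) by 38 mm high with clear tube caps. Origin: centre of its underside. Leave it where it is.
- dishes: Bystander: loose stack of three clear dishes with amber filling, 90 mm in diameter, 41 mm high, at the back of the bench. Origin: centre of its underside. Leave it where it is.
- beaker: Bystander: loose glass beaker, 70 mm in diameter, 90 mm high, at the back of the bench. Origin: centre of its underside. Leave it where it is.
There are look-alikes about, which are no part of the job. Several things look just like the centrifuge: the one meant starts nearest to the robot's base. What is shaped like the cover but turquoise is not meant.

How it is judged:
By the outcome, as a careful person would: the job done as asked, in the order asked, and still so for the second after the job is handed in, with the robot touching nothing.
It also fails if it takes over 109 s, if anything falls off the work surface, if the arm or the gripper's body presses on something with over 40 N, if the wrist force passes 120 N, or if a joint passes its speed limit or range.

## Working session

There is one attempt and no reset: what is moved stays moved. The work goes in short steps, Python scripts to look and compute and a tool call to move; the robot and the scene stay as the last step left them, time stands still between calls to the robot, and variables do not carry over. Pictures are saved under pics/ and viewed, at most 14 in all, crops included, and the job is handed in when it is done.

Besides the shell and the picture viewer there is one more tool, called after "Call:" as a command line: name --pt "numbers of a row" for each row, then --argument value for the rest. move_arm: Moves the arm, as the interface text tells. Its arguments: {"type":"object","properties":{"motion":{"type":"array","items":{"type":"array","items":{"type":"number"}}},"grip_force":{"type":"number"}},"required":["motion"]}

```bash
mkdir -p pics; cat > h.py <<'E'
import numpy as np, cv2
from rig import sensors, grab_frame, camera_params, order
from scipy.spatial.transform import Rotation as R
def cloud(name):
    p=camera_params(name); img,d=grab_frame(name)
    K=np.array(p["camera_matrix"]);T=np.array(p["world_from_camera"])
    v,u=np.mgrid[0:400,0:640].astype(np.float32)
    pts=np.stack([u,v],-1).reshape(-1,1,2)
    n=rays(pts,K,p["k1"])
    c=np.concatenate([n*d.reshape(-1,1),d.reshape(-1,1)],1)
    w=c@T[:3,:3].T+T[:3,3]
    return img,d,w.reshape(400,640,3),K,T,p["k1"]
def rays(pts,K,k1):
    return cv2.undistortPoints(np.asarray(pts,np.float64).reshape(-1,1,2),K,np.array([k1,0,0,0,0.])).reshape(-1,2)
def plane(pts,z,K,T,k1):
    n=rays(pts,K,k1); d=np.c_[n,np.ones(len(n))]@T[:3,:3].T; o=T[:3,3]
    return o+d*((z-o[2])/d[:,2])[:,None]
E
python3 - <<'E'
from h import *
for n in ("top","scene"):
    img,d,w,K,T,k1=cloud(n)
    cv2.imwrite(f"pics/{n}0.png",img[:,:,::-1]); np.savez(f"{n}0.npz",img=img,d=d,w=w,K=K,T=T,k1=k1)
    print(n,T.round(3).tolist(),K.tolist(),k1)
print(sensors.sense())
E
```

```text
top [[-0.008, -0.999, 0.041, 444.475], [-1.0, 0.007, -0.025, 19.984], [0.025, -0.042, -0.999, 1161.112], [0.0, 0.0, 0.0, 1.0]] [[500.72387935355033, 0.0, 313.1191079200774], [0.0, 500.72387935355033, 198.980657471483], [0.0, 0.0, 1.0]] 0.02454147533987009
scene [[0.556, 0.669, -0.494, 1016.618], [0.831, -0.448, 0.329, -348.689], [-0.001, -0.594, -0.805, 891.269], [0.0, 0.0, 0.0, 1.0]] [[415.1584117569122, 0.0, 322.52094492129544], [0.0, 415.1584117569122, 202.56377193276074], [0.0, 0.0, 1.0]] 0.035394192169278436
{'clock': 0.1, 'qpos': array([-1.32838837e+00,  3.53591210e-01,  1.63409853e+00, -1.90690260e-05,
        1.15523068e+00, -2.38384135e-03]), 'qvel': array([-0.00049198, -0.00216145, -0.00230735,  0.0010957 , -0.00026691,
        0.00055154]), 'joint_efforts': array([ 4.58450486e-04, -6.06357121e+01, -3.42820251e+01,  7.35179606e-05,
        3.94820992e-03,  1.32280555e-06]), 'eef_pos': array([ 151.36458742, -605.91801155,  230.61248929]), 'tcp_rot': array([-3.14026485e+00,  1.42705687e-05,  2.44799513e-01]), 'contact_force': array([-0.36144893, -0.00671629, -1.03541313]), 'wrist_torque': array([-0.023402  ,  0.06275687, -0.02133517]), 'grasp_force': 0.0, 'opening': 1.0018309518921436}
```

View pics/top0.png

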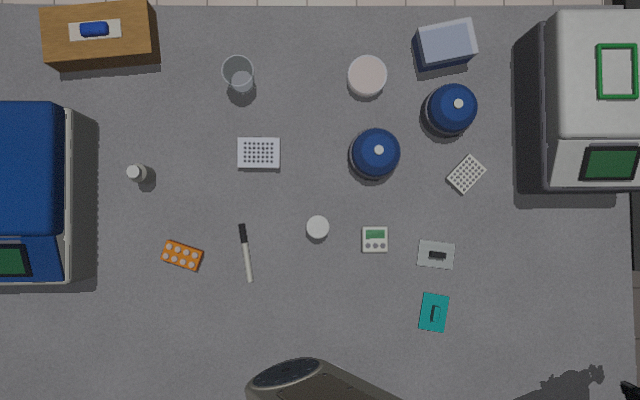

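View pics/scene0.png

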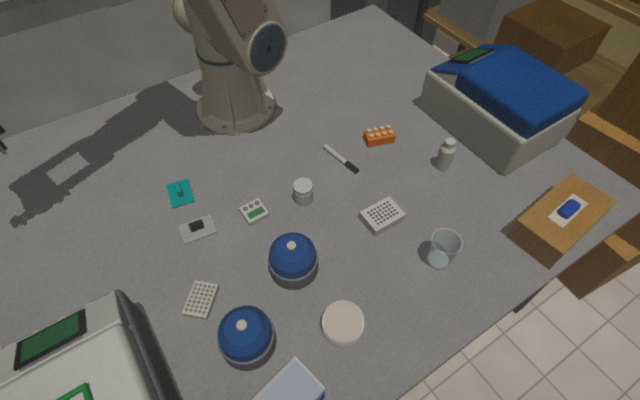

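The top view shows:
- Cold block at (259,153) and loose plate at (466,174).
- Steel cover at (436,254). The turquoise look-alike at (433,312) is not meant.
- Jar at (318,227) and bottle at (138,173).

There are two blue-domed candidates for the centrifuge, at (375,153) and (451,109). The one at (375,153) fits: it is nearer the base and lies along the block's long axis. I'll confirm it in a crop and measure.

```bash
python3 - <<'E'
from h import *
f=np.load("top0.npz");img,d,w,K,T,k1=[f[k] for k in("img","d","w","K","T","k1")];k1=float(k1)
cv2.imwrite("pics/crop0.png",cv2.resize(img[60:340,220:500],None,fx=2.1,fy=2.1,interpolation=cv2.INTER_CUBIC)[:,:,::-1])
for n,(u,v) in dict(block=(259,153),plate=(466,174),cover=(436,254),turq=(433,312),jar=(318,227),bottle=(138,173),cenA=(375,153),cenB=(451,109),rack=(182,255),dish=(367,76),beak=(238,75),timer=(375,240),pen=(245,255)).items():
    s=np.s_[max(0,v-40):v+40,max(0,u-40):u+40]
    m=((w[s][...,2]>3)&(d[s]>0)).astype(np.uint8)
    k,l,st,_=cv2.connectedComponentsWithStats(m)
    off=np.array([s[1].start,s[0].start])
    vv,uu=v-off[1],u-off[0]
    lab=l[vv,uu] or l[vv-6:vv+7,uu-6:uu+7].max()
    q=w[s][(l==lab)]; zt=np.percentile(q[:,2],90)
    top=q[abs(q[:,2]-zt)<4]
    r=cv2.minAreaRect(top[:,:2].astype(np.float32)); r2=cv2.minAreaRect(q[:,:2].astype(np.float32))
    print(n,lab,len(q),"z",zt.round(1),np.median(q[:,2]).round(1),"top",np.round(r[0],1),np.round(r[1],1),round(r[2],1),"all",np.round(r2[0],1),np.round(r2[1],1),round(r2[2],1))
print(np.median(w[200:210,200:220,2]))
E
```

```text
block 123 1426 z 33.8 30.8 top [598.6 115.5] [95.  68.6] 89.7 all [601.1 112. ] [120.8  85.9] 83.4
plate 104 917 z 21.4 18.5 top [ 548.7 -360.7] [56.2 80.3] 45.5 all [ 548.1 -364.4] [67.3 94.1] 44.2
cover 140 882 z 24.4 6.2 top [ 362.4 -290.6] [35.5 13.2] 82.8 all [ 364.6 -293.1] [100.6  77.3] 86.9
turq 121 885 z 25.9 6.5 top [ 230.7 -282.5] [14.6 33.8] 81.0 all [ 231.7 -281.4] [73.5 86.1] 81.1
jar 163 486 z 63.3 60.4 top [430.7 -17.6] [48.4 48.3] 89.8 all [422.5 -24.4] [75.4 61.4] 33.3
bottle 143 523 z 101.7 76.0 top [549.8 371.8] [26.4 25.6] 87.6 all [557.  382.5] [67.7 57.8] 53.3
cenA 86 2260 z 102.6 92.2 top [ 593.6 -146.5] [73.2 73.3] 16.2 all [ 598.6 -152.8] [133.2 131.1] 89.8
cenB 90 2438 z 102.3 89.3 top [ 690.4 -314.8] [70.3 73.2] 67.9 all [ 699.9 -327.5] [124.9 146. ] 36.3
rack 146 915 z 39.6 31.6 top [368.2 289.4] [73.  38.1] 73.1 all [369.3 296.3] [104.6  66.5] 79.9
dish 109 1438 z 44.4 41.4 top [ 773.2 -133.1] [87.9 87.5] 9.0 all [ 779.1 -137. ] [100.4 108. ] 71.3
beak 98 1028 z 89.9 46.5 top [767.7 155.1] [68.7 68.5] 18.2 all [789.7 161.2] [114.7  73.6] 12.7
timer 161 760 z 21.8 18.8 top [ 399.5 -149. ] [59.5 59.2] 89.5 all [ 397.8 -149.5] [77.2 74.5] 4.5
pen 42 467 z 17.7 13.9 top [371.9 145.9] [135.4  14.3] 8.5 all [371.3 145.9] [141.5  30.9] 9.6
1.0530263588806292
```

View pics/crop0.png

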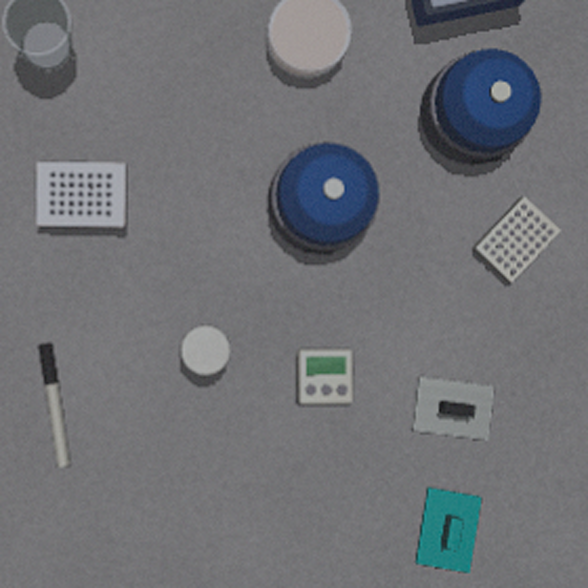

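The crop shows the near centrifuge at top-view (375,153), about 611 mm from the base. The other at (451,109) is about 759 mm away. The near one also lies on the block's long axis, so it is the one meant. Next I move above the plate.

Careful with the scale: shifts go in shares of 0.5 m and turns go in shares of 360 degrees. That gives: 0.445 m / 0.5 = 0.89, -0.142 m / 0.5 = -0.284, -1.2 rad / 6.2832 = -0.191.

Call:
move_arm --pt "0 0 -0.191 0.89 -0.284 0.06 0.085" --pt "0 0 -0.191 0.89 -0.284 0.06 0.085" --pt "0 0 -0.191 0.89 -0.284 0.06 0.085" --pt "0 0 -0.191 0.89 -0.284 0.06 0.085" --pt "0 0 -0.191 0.89 -0.284 0.06 0.085" --pt "0 0 -0.191 0.89 -0.284 0.06 0.085" --pt "0 0 -0.191 0.89 -0.284 0.06 0.085" --pt "0 0 -0.191 0.89 -0.284 0.06 0.085"

```text
clock: 1.1
eef_pos: [551.1, -358.4, 200.6]
tcp_rot: [-3.141, -0.001, 1.448]
contact_force: [-0.2, -0.2, -0.1]
opening: 0.993
grasp_force: 0.0
```

In the tool's units: -0.92 rad / 6.2832 = -0.1464.

Call:
move_arm --pt "0 0 -0.1464 0 0 0 0.085" --pt "0 0 -0.1464 0 0 0 0.085" --pt "0 0 -0.1464 0 0 0 0.085" --pt "0 0 -0.1464 0 0 0 0.085" --pt "0 0 -0.1464 0 0 0 0.085" --pt "0 0 -0.1464 0 0 0 0.085" --pt "0 0 -0.1464 0 0 0 0.085"

```text
clock: 1.98
eef_pos: [548.7, -360.7, 201.0]
tcp_rot: [-3.142, -0.0, 2.361]
contact_force: [0.6, -0.2, -0.6]
opening: 0.997
grasp_force: 0.0
```

```bash
cat >> h.py <<'E'
def go(xyz,yaw):
    s=sensors.sense(); M=R.from_euler("xyz",s["tcp_rot"])
    t=M.inv().apply(np.array(xyz)-s["eef_pos"])/1000
    rv=(M.inv()*R.from_euler("xyz",[np.pi,0,yaw])).as_rotvec()
    print("row",rv.round(4),t.round(4),"rows",np.ceil(max(np.linalg.norm(t)/.0625,np.linalg.norm(rv)/.1867)))
def st():
    s=sensors.sense()
    print(s["clock"],s["eef_pos"].round(1),s["tcp_rot"].round(4),"q6",s["qpos"][5].round(2),s["opening"].round(3),s["grasp_force"],s["contact_force"].round(1))
def rect(mask,z,cam):   # largest contour -> min area rect on plane z
    c=max(cv2.findContours(mask.astype(np.uint8),cv2.RETR_EXTERNAL,cv2.CHAIN_APPROX_NONE)[0],key=cv2.contourArea)
    p=plane(c.reshape(-1,2),z,*cam)
    r=cv2.minAreaRect(p[:,:2].astype(np.float32)); return np.round(r[0],1),np.round(r[1],1),round(r[2],1)
E
python3 - <<'E'
from h import *
st()
img,d,w,K,T,k1=cloud("wrist"); st()
np.savez("w1.npz",img=img,d=d,w=w,K=K,T=T,k1=k1)
cv2.imwrite("pics/w1.png",img[:,:,::-1]); print(T.round(3).tolist(),K.tolist(),k1)
m=(w[...,2]>13)&(w[...,2]<25)&(d>0)
print(rect(m,18,(K,T,k1)),np.median(w[m][:,2]))
m2=(abs(w[...,2])<6)&(d>0);print("floor",np.median(w[m2][:,2]))
E
```

```text
Traceback (most recent call last):
  File "h.py", line 25, in st
    print(s["clock"],s["eef_pos"].round(1),s["tcp_rot"].round(4),"q6",s["qpos"][5].round(2),s["opening"].round(3),s["grasp_force"],s["contact_force"].round(1))
                                                                                            ^^^^^^^^^^^^^^^^^^
AttributeError: 'float' object has no attribute 'round'
```

```bash
sed -i 's/s\["opening"\].round(3)/round(s["opening"],3)/' h.py
python3 - <<'E'
from h import *
st()
img,d,w,K,T,k1=cloud("wrist")
np.savez("w1.npz",img=img,d=d,w=w,K=K,T=T,k1=k1)
cv2.imwrite("pics/w1.png",img[:,:,::-1]); print(T.round(3).tolist(),K.tolist(),k1)
m=(w[...,2]>13)&(w[...,2]<25)&(d>0)
print(rect(m,18,(K,T,k1)),np.median(w[m][:,2]))
m2=(abs(w[...,2])<6)&(d>0);print("floor",np.median(w[m2][:,2]))
E
```

```text
1.975 [ 548.7 -360.7  201. ] [-3.1415e+00 -5.0000e-04  2.3610e+00] q6 -1.37 0.997 0.0 [ 0.6 -0.2 -0.6]
[[0.704, 0.677, 0.217, 492.245], [0.71, -0.671, -0.214, -306.288], [0.0, 0.304, -0.953, 344.009], [0.0, 0.0, 0.0, 1.0]] [[336.951619351793, 0.0, 322.58595495], [0.0, 336.951619351793, 204.82754497439493], [0.0, 0.0, 1.0]] 0.0022713689201058498
(array([ 546.6, -363.3]), array([55.8, 79.7]), 45.7) 18.538148683304257
floor 0.26626384110437584
```

View pics/w1.png

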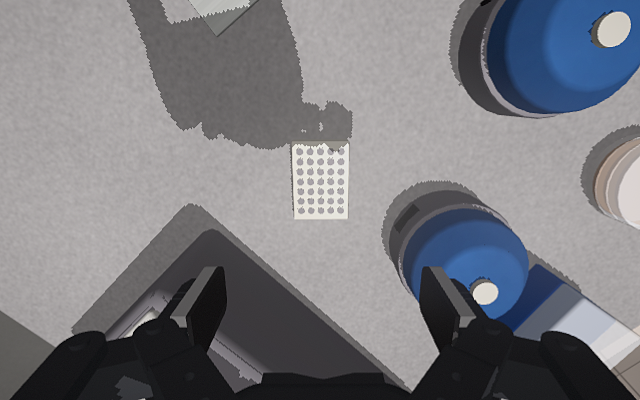

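Wrist view: the plate is centred at (321,180), and both cameras agree on it along the tool x axis. I'll descend and grip.

```bash
python3 - <<'E'
from h import *
go((547.2,-362.7,1),2.368)
E
```

```text
row [-0.     -0.0002 -0.0063] [-0.0004 -0.0025  0.2002] rows 4.0
```

In the tool's units: 0.2 m / 0.5 = 0.4, -0.0025 m / 0.5 = -0.005, -0.006 rad / 6.2832 = -0.001.

Call:
move_arm --pt "0 0 -0.001 -0.0008 -0.005 0.12 0.085" --pt "0 0 -0.001 -0.0008 -0.005 0.24 0.085" --pt "0 0 -0.001 -0.0008 -0.005 0.32 0.085" --pt "0 0 -0.001 -0.0008 -0.005 0.37 0.085" --pt "0 0 -0.001 -0.0008 -0.005 0.394 0.085" --pt "0 0 -0.001 -0.0008 -0.005 0.4 0.085" --pt "0 0 -0.001 -0.0008 -0.005 0.4 0.05" --pt "0 0 -0.001 -0.0008 -0.005 0.4 0.05" --grip_force 30

```text
clock: 3.02
eef_pos: [548.1, -363.3, 2.7]
tcp_rot: [3.141, 0.002, 2.371]
contact_force: [1.2, 0.1, -0.1]
opening: 0.647
grasp_force: 32.0
```

Call:
move_arm --pt "0 0 0 0 0 0 0.045" --pt "0 0 0 0 0 0 0.045" --pt "0 0 0 0 0 0 0.045"

```text
clock: 3.4
eef_pos: [548.1, -363.3, 2.7]
tcp_rot: [3.141, 0.002, 2.371]
contact_force: [-1.1, 0.1, 6.0]
opening: 0.648
grasp_force: 32.7
```

In the tool's units: -0.2 m / 0.5 = -0.4, -0.19 m / 0.5 = -0.38.

Call:
move_arm --pt "0 0 0 0 0 -0.04 0.045" --pt "0 0 0 0 0 -0.12 0.045" --pt "0 0 0 0 0 -0.22 0.045" --pt "0 0 0 0 0 -0.32 0.045" --pt "0 0 0 0 0 -0.38 0.045" --pt "0 0 0 0 0 -0.4 0.045"

```text
clock: 4.15
eef_pos: [548.2, -363.4, 204.8]
tcp_rot: [3.141, 0.004, 2.371]
contact_force: [0.3, -1.8, -1.5]
opening: 0.645
grasp_force: 32.1
```

```bash
python3 - <<'E'
from h import *
st(); go((597,113,200),1.57)
E
```

```text
4.15 [ 548.2 -363.4  204.8] [3.1408 0.0044 2.3708] q6 -1.39 0.645 32.09484279155731 [ 0.3 -1.8 -1.5]
row [0.0025 0.0038 0.8008] [0.2969 0.3757 0.0038] rows 8.0
```

In the tool's units: 0.352 m / 0.5 = 0.704, 0.004 m / 0.5 = 0.008, 0.0038 rad / 6.2832 = 0.0006.

Call:
move_arm --pt "0 0 0.0095 0.04 0.05 0 0.045" --pt "0 0 0.0318 0.114 0.14 0 0.045" --pt "0 0 0.0509 0.188 0.236 0 0.045" --pt "0 0 0.0716 0.264 0.332 0.004 0.045" --pt "0 0 0.0907 0.34 0.428 0.006 0.045" --pt "0 0 0.1082 0.416 0.524 0.008 0.045" --pt "0 0 0.1194 0.492 0.62 0.008 0.045" --pt "0.0004 0.0006 0.1273 0.556 0.704 0.008 0.045"

```text
clock: 5.15
eef_pos: [592.3, 85.6, 196.6]
tcp_rot: [-3.136, -0.002, 1.569]
contact_force: [0.7, 0.3, -0.5]
opening: 0.647
grasp_force: 32.1
```

```bash
python3 - <<'E'
from h import *
st(); go((597,113,200),1.57)
E
```

```text
5.15 [592.3  85.6 196.6] [-3.1364e+00 -2.3000e-03  1.5695e+00] q6 0.14 0.647 32.07602798938751 [ 0.7  0.3 -0.5]
row [-0.0052 -0.0023 -0.0005] [ 0.0274  0.0047 -0.0034] rows 1.0
```

In the tool's units: 0.0274 m / 0.5 = 0.0548, 0.0047 m / 0.5 = 0.0094, -0.002 rad / 6.2832 = -0.0003.

Call:
move_arm --pt "-0.0005 -0.0003 0 0.04 0.008 -0.006 0.045" --pt "-0.0008 -0.0003 0 0.0548 0.0094 -0.0068 0.045" --pt "-0.0008 -0.0003 0 0.0548 0.0094 -0.0068 0.045"

```text
clock: 5.52
eef_pos: [597.6, 110.0, 200.4]
tcp_rot: [3.141, 0.0, 1.571]
contact_force: [0.7, -0.4, -0.4]
opening: 0.649
grasp_force: 32.1
```

```bash
python3 - <<'E'
from h import *
st()
img,d,w,K,T,k1=cloud("wrist")
np.savez("w2.npz",img=img,d=d,w=w,K=K,T=T,k1=k1)
cv2.imwrite("pics/w2.png",img[:,:,::-1]); print(T.round(3).tolist())
m=(w[...,2]>26)&(w[...,2]<35)&(d>0)
print("block",rect(m,30,(K,T,k1)),np.median(w[m][:,2]))
m=(w[...,2]>193)&(w[...,2]<230)&(d>0)&(img.min(2)>110)
print("plate held",rect(m,np.median(w[m][:,2]),(K,T,k1)),np.median(w[m][:,2]))
E
```

```text
5.525 [597.6 110.  200.4] [3.1409e+00 1.0000e-04 1.5711e+00] q6 0.18 0.649 32.0754075050354 [ 0.7 -0.4 -0.4]
[[1.0, -0.0, 0.001, 596.296], [0.0, -0.953, -0.304, 187.507], [0.002, 0.304, -0.953, 343.356], [0.0, 0.0, 0.0, 1.0]]
block (array([598.8, 133. ]), array([58.8, 69.3]), 88.7) 30.28748091542184
plate held (array([598.6, 112. ]), array([82.8, 59.5]), 89.9) 216.08547564223818
```

View pics/w2.png

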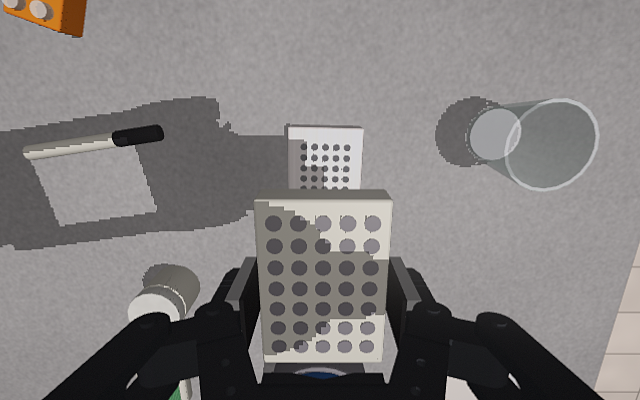

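Wrist view: the plate is held squarely at (322,280), with the far end of the block at (325,155). I'll refine the block's edges and the held plate.

```bash
python3 - <<'E'
from h import *
f=np.load("w2.npz");img,d,w,K,T,k1=[f[k] for k in("img","d","w","K","T","k1")];cam=(K,T,float(k1))
m=(w[...,2]>212)&(w[...,2]<219)&(d>0)&(abs(w[...,0]-598)<32)
print("held",rect(m,216,cam))
def edges(m,z,cam,rows):
    L=[];Rr=[]
    for v in rows:
        u=np.nonzero(m[v])[0]
        if len(u)>5: L.append((u[0]-.5,v));Rr.append((u[-1]+.5,v))
    for n,e in(("L",L),("R",Rr)):
        p=plane(np.array(e,float),z,*cam); vx,vy,x,y=cv2.fitLine(p[:,:2].astype(np.float32),cv2.DIST_HUBER,0,.01,.01).ravel()
        print(n,len(p),"ang",np.degrees(np.arctan2(vy,vx)).round(2),"pt",x.round(1),y.round(1))
m=(abs(w[...,2]-30)<4)&(d>0)
m=cv2.morphologyEx(m.astype(np.uint8),cv2.MORPH_OPEN,np.ones((5,5)))
r=np.nonzero(m.any(1))[0]; print(r[0],r[-1]); edges(m[:, :],30,cam,range(r[0]+2,r[-1]-2))
u=np.arange(300,352); v0=np.array([np.nonzero(m[:,c])[0][0] for c in u]); print("far y",np.median(plane(np.c_[u,v0-.5],30,*cam)[:,1]))
# top cam
f=np.load("top0.npz");img,d,w,K,T,k1=[f[k] for k in("img","d","w","K","T","k1")];cam=(K,T,float(k1))
def topm(c,zt,r=60):
    return (np.hypot(w[...,0]-c[0],w[...,1]-c[1])<r)&(abs(w[...,2]-zt)<4)
for n,c,zm,z,r in(("block",(598,115),33.8,30,75),("plate",(548,-361),21.4,18,60),("cover",(363,-291),8.5,5,60),("jar",(430,-17),63.3,60,45),("dish",(773,-133),44,41,60)):
    print(n,rect(topm(c,zm,r),z,cam))
hsv=cv2.cvtColor(img,cv2.COLOR_RGB2HSV)
k=np.zeros(d.shape,bool);k[105:200,335:415]=1
mb=k&(hsv[...,1]>110)&(hsv[...,2]>40)&(abs(hsv[...,0].astype(int)-112)<12)
c=max(cv2.findContours(mb.astype(np.uint8),0,1)[0],key=cv2.contourArea);print("blue",cv2.minEnclosingCircle(c))
mk=k&(img.min(2)>140)&(w[...,2]>95);vv,uu=np.nonzero(mk);print("knob",uu.mean(),vv.mean(),plane([[uu.mean(),vv.mean()]],108,*cam))
E
```

```text
held (array([598.2, 110.7]), array([80.3, 64.5]), 89.9)
0 188
L 92 ang -27.53 pt 433.4 206.2
R 92 ang -23.13 pt 514.2 191.8
far y 162.12914465032435
block (array([598.8, 115.7]), array([94.7, 68.3]), 89.7)
plate (array([ 548.6, -361.1]), array([55.9, 80.4]), 45.8)
cover (array([ 360.8, -291.5]), array([85. , 62.4]), 82.6)
jar (array([430.7, -17.6]), array([48.4, 48.3]), 89.6)
dish (array([ 773.4, -133.4]), array([88.6, 86.8]), 89.8)
blue ((375.5888977050781, 151.6657257080078), 23.739158630371094)
knob 378.62295081967216 149.08196721311475 [[ 593.01085156 -145.96668785  108.        ]]
```

```bash
python3 - <<'E'
from h import *
f=np.load("w2.npz");img,d,w,K,T,k1=[f[k] for k in("img","d","w","K","T","k1")];cam=(K,T,float(k1))
m=(abs(w[...,2]-30)<4)&(d>0);m[:115]=0;m[:,:275]=0;m[:,380:]=0
for n,i,s in(("L",0,-.5),("R",-1,.5)):
    e=[(np.nonzero(m[v])[0][i]+s,v) for v in range(128,187)]
    p=plane(np.array(e,float),30,*cam); print(n,np.polyfit(p[:,1]-114,p[:,0],1))
u=np.arange(296,356);e=[(c,np.nonzero(m[:,c])[0][0]-.5) for c in u];p=plane(np.array(e,float),30,*cam);print("far",np.polyfit(p[:,0]-598,p[:,1],1))
e=[(c,np.nonzero(m[:,c])[0][0]-.5) for c in (300,)]
E
```

```text
L [3.17213445e-02 5.63362697e+02]
R [2.18396246e-02 6.33097583e+02]
far [-2.32489895e-02  1.62442577e+02]
```

```bash
python3 - <<'E'
from h import *
go((597.5,113.2,50),1.548)
E
```

```text
row [0.0006 0.0001 0.0223] [ 3.600e-03 -1.000e-04  1.505e-01] rows 3.0
```

In the tool's units: 0.15 m / 0.5 = 0.3, 0.148 m / 0.5 = 0.296, 0.022 rad / 6.2832 = 0.0035.

Call:
move_arm --pt "0 0 0.0035 0.0072 0 0.06 0.045" --pt "0 0 0.0035 0.0072 0 0.14 0.045" --pt "0 0 0.0035 0.0072 0 0.22 0.045" --pt "0 0 0.0035 0.0072 0 0.27 0.045" --pt "0 0 0.0035 0.0072 0 0.296 0.045" --pt "0 0 0.0035 0.0072 0 0.3 0.045" --pt "0 0 0.0035 0.0072 0 0.3 0.045"

```text
clock: 6.45
eef_pos: [598.7, 114.2, 51.6]
tcp_rot: [3.139, -0.001, 1.548]
contact_force: [0.4, -0.4, -0.7]
opening: 0.643
grasp_force: 32.1
```

```bash
python3 - <<'E'
from h import *
st(); go((597.5,113.2,33),1.548)
E
```

```text
6.45 [598.7 114.2  51.6] [ 3.1390e+00 -7.0000e-04  1.5484e+00] q6 0.21 0.643 32.059171199798584 [ 0.4 -0.4 -0.7]
row [ 0.0026 -0.0007  0.0004] [-0.001  -0.0013  0.0186] rows 1.0
```

In the tool's units: 0.018 m / 0.5 = 0.036, 0.016 m / 0.5 = 0.032, 0.0026 rad / 6.2832 = 0.0004.

Call:
move_arm --pt "0.0003 -0.0001 0 -0.002 -0.0026 0.012 0.045" --pt "0.0004 -0.0001 0 -0.002 -0.0026 0.024 0.045" --pt "0.0004 -0.0001 0 -0.002 -0.0026 0.032 0.045" --pt "0.0004 -0.0001 0 -0.002 -0.0026 0.036 0.045" --pt "0.0004 -0.0001 0 -0.002 -0.0026 0.036 0.045"

```text
clock: 7.08
eef_pos: [596.8, 113.5, 32.7]
tcp_rot: [-3.14, 0.0, 1.549]
contact_force: [0.0, 0.2, -0.7]
opening: 0.644
grasp_force: 32.1
```

```bash
python3 - <<'E'
from h import *
st(); go((597.5,113.2,32.5),1.548)
E
```

```text
7.075 [596.8 113.5  32.7] [-3.1403e+00  2.0000e-04  1.5488e+00] q6 0.21 0.644 32.09482491016388 [ 0.   0.2 -0.7]
row [-0.0013  0.0002  0.0008] [-0.0003  0.0007  0.0002] rows 1.0
```

Call:
move_arm --pt "0 0 0 0 0.001 0.002 0.045" --pt "0 0 0 0 0.001 0.003 0.045" --pt "0 0 0 0 0.001 0.003 0.045"

```text
clock: 7.45
eef_pos: [596.9, 113.6, 32.6]
tcp_rot: [-3.14, 0.0, 1.549]
contact_force: [-7.4, -0.9, 17.3]
opening: 0.647
grasp_force: 34.0
```

```bash
python3 - <<'E'
from h import *
st()
E
```

```text
7.45 [596.9 113.6  32.6] [-3.1397e+00  2.0000e-04  1.5488e+00] q6 0.21 0.647 34.007858633995056 [-7.4 -0.9 17.3]
```

In the tool's units: -0.19 m / 0.5 = -0.38, -0.07 m / 0.5 = -0.14.

Call:
move_arm --pt "0 0 0 0 0 -0.0024 0.045" --pt "0 0 0 0 0 -0.0024 0.085" --pt "0 0 0 0 0 -0.0024 0.085" --pt "0 0 0 0 0 -0.0024 0.085" --pt "0 0 0 0 0 -0.06 0.085" --pt "0 0 0 -0.02 0 -0.16 0.085" --pt "0 0 0 -0.08 0 -0.28 0.085" --pt "0 0 0 -0.14 0 -0.38 0.085"

```text
clock: 8.45
eef_pos: [595.8, 43.3, 222.6]
tcp_rot: [-3.14, 0.0, 1.55]
contact_force: [1.3, -0.7, 0.1]
opening: 0.997
grasp_force: 0.0
```

```bash
python3 - <<'E'
from h import *
st()
img,d,w,K,T,k1=cloud("wrist"); st()
np.savez("w3.npz",img=img,d=d,w=w,K=K,T=T,k1=k1)
cv2.imwrite("pics/w3.png",img[:,:,::-1])
near=(np.hypot(w[...,0]-598,w[...,1]-114)<75)&(d>0)
print("plate",rect(near&(abs(w[...,2]-48.3)<4),48,(K,T,k1)))
print("block+",rect(near&(w[...,2]>26.5)&(w[...,2]<34),30,(K,T,k1)))
img,d,w,K,T,k1=cloud("top")
near=(np.hypot(w[...,0]-598,w[...,1]-114)<75)&(d>0)
print("top plate",rect(near&(abs(w[...,2]-51)<4),48,(K,T,k1)))
go((360,-293,200),np.radians(-7.4)+np.pi/2)
E
```

```text
8.45 [595.8  43.3 222.6] [-3.1404e+00  2.0000e-04  1.5497e+00] q6 0.09 0.997 0.0 [ 1.3 -0.7  0.1]
8.5 [599.   40.  230.1] [3.1334e+00 1.4000e-03 1.5487e+00] q6 0.09 0.993 0.0 [ 3.4 -1.8  5.4]
plate (array([596.5, 112.9]), array([79.1, 55.8]), 88.6)
block+ (array([598.3, 114.2]), array([95. , 69.6]), 88.7)
top plate (array([597.3, 102. ]), array([55.6, 55.9]), 89.7)
row [ 0.0087 -0.0003  0.1054] [-0.3401 -0.2315  0.0254] rows 7.0
```

View pics/w3.png

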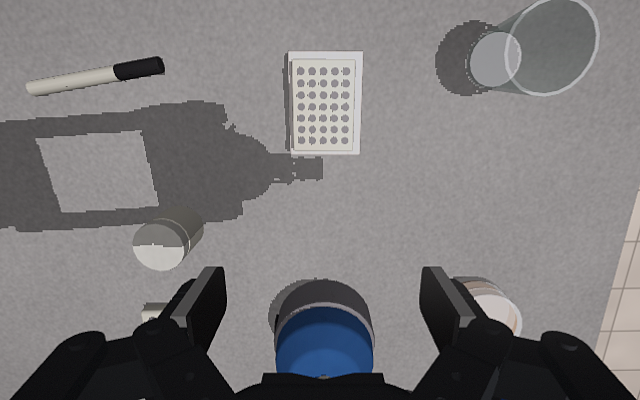

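Wrist view: the plate at (324,103) sits on the block (325,103) with all four margins visible. I'll re-measure now that the arm has settled.

```bash
python3 - <<'E'
from h import *
for i in range(2):
    st(); img,d,w,K,T,k1=cloud("wrist")
near=(np.hypot(w[...,0]-598,w[...,1]-114)<75)&(d>0)
print("plate",rect(near&(abs(w[...,2]-48.3)<4),48,(K,T,k1)))
print("block+",rect(near&(w[...,2]>26.5)&(w[...,2]<34),30,(K,T,k1)))
cv2.imwrite("pics/w4.png",cv2.resize(img[30:180,230:430],None,fx=4,fy=4,interpolation=cv2.INTER_CUBIC)[:,:,::-1])
go((360,-293,200),np.radians(-7.4)+np.pi/2)
E
```

```text
8.55 [599.3  41.5 227.3] [3.1329e+00 2.0000e-04 1.5470e+00] q6 0.09 0.994 0.0 [0.3 0.3 0.9]
8.6 [597.9  42.6 224.2] [ 3.1367e+00 -2.0000e-04  1.5468e+00] q6 0.09 0.995 0.0 [-0.6 -1.  -0.1]
plate (array([596.5, 113.1]), array([79.2, 55.7]), 88.5)
block+ (array([598.3, 114.1]), array([94.4, 69.6]), 88.6)
row [ 0.001  -0.0002  0.1059] [-0.3417 -0.2286  0.0216] rows 7.0
```

View pics/w4.png

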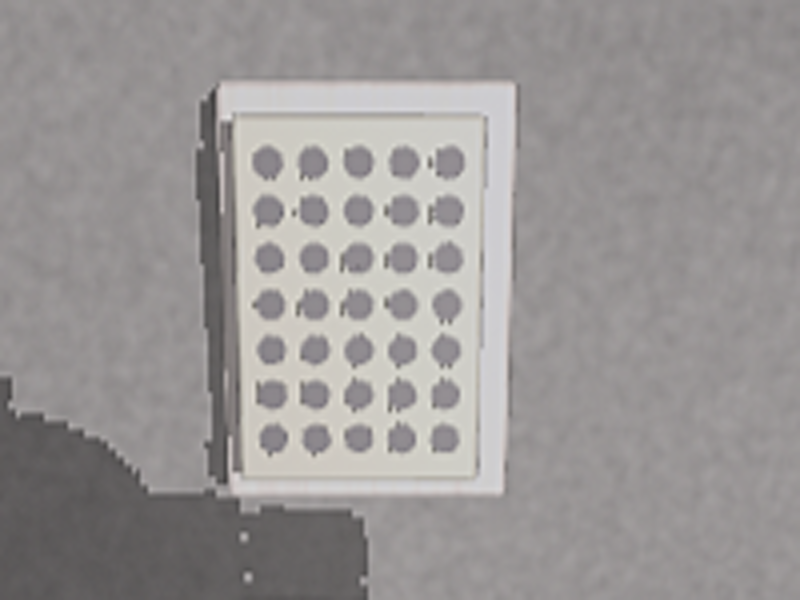

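The crop confirms the plate sits about 1.8 mm off in x and 1.1 mm off in y. There is plenty of time, so I'll re-grip and shift it.

```bash
python3 - <<'E'
from h import *
for i in range(2): grab_frame("wrist")
st(); go((596.9,113.6,33.5),1.548)
E
```

```text
8.75 [595.1  44.  219.6] [-3.1383e+00  2.0000e-04  1.5488e+00] q6 0.09 0.99 0.0 [ 0.5 -0.6 -1.1]
row [-0.0033  0.0002  0.0008] [0.0697 0.0008 0.1861] rows 4.0
```

In the tool's units: 0.165 m / 0.5 = 0.33, 0.16 m / 0.5 = 0.32.

Call:
move_arm --pt "0 0 0 0.06 0 0.04 0.085" --pt "0 0 0 0.12 0 0.12 0.085" --pt "0 0 0 0.14 0 0.2 0.085" --pt "0 0 0 0.14 0 0.28 0.085" --pt "0 0 0 0.14 0 0.32 0.085" --pt "0 0 0 0.14 0 0.33 0.085" --pt "0 0 0 0.14 0 0.33 0.085" --pt "0 0 0 0.14 0 0.33 0.085"

```text
clock: 9.75
eef_pos: [598.3, 113.7, 57.3]
tcp_rot: [3.141, -0.0, 1.549]
contact_force: [-0.3, 1.3, 0.2]
opening: 0.991
grasp_force: 0.0
```

```bash
python3 - <<'E'
from h import *
st(); go((596.9,113.6,33.5),1.548)
E
```

```text
9.75 [598.3 113.7  57.3] [ 3.1407e+00 -3.0000e-04  1.5486e+00] q6 0.21 0.991 0.0 [-0.3  1.3  0.2]
row [ 0.0009 -0.0003  0.0006] [-0.0002 -0.0014  0.0238] rows 1.0
```

In the tool's units: 0.024 m / 0.5 = 0.048, 0.021 m / 0.5 = 0.042.

Call:
move_arm --pt "0 0 0 0 0 0.024 0.085" --pt "0 0 0 0 0 0.042 0.085" --pt "0 0 0 0 0 0.048 0.085" --pt "0 0 0 0 0 0.048 0.085" --pt "0 0 0 0 0 0.048 0.07" --pt "0 0 0 0 0 0.048 0.05" --pt "0 0 0 0 0 0.048 0.045" --pt "0 0 0 0 0 0.048 0.045"

```text
clock: 10.75
eef_pos: [597.5, 113.7, 32.3]
tcp_rot: [-3.141, 0.0, 1.549]
contact_force: [-0.7, -0.1, 4.8]
opening: 0.647
grasp_force: 32.4
```

```bash
python3 - <<'E'
from h import *
st(); go((598.2,114.7,33.5),1.548)
E
```

```text
10.75 [597.5 113.7  32.3] [-3.1409e+00  1.0000e-04  1.5487e+00] q6 0.21 0.647 32.35091686248779 [-0.7 -0.1  4.8]
row [-0.0007  0.0001  0.0007] [ 0.001   0.0006 -0.0012] rows 1.0
```

In the tool's units: -0.003 m / 0.5 = -0.006, -0.001 m / 0.5 = -0.002.

Call:
move_arm --pt "0 0 0 0 0 -0.006 0.045" --pt "0 0 0 0.002 0.0016 -0.006 0.045" --pt "0 0 0 0.002 0.0016 -0.006 0.045" --pt "0 0 0 0.002 0.0016 -0.002 0.045" --pt "0 0 0 0.002 0.0016 0.0006 0.045" --pt "0 0 0 0.002 0.0016 0.0006 0.045"

```text
clock: 11.5
eef_pos: [598.0, 114.7, 32.3]
tcp_rot: [-3.14, 0.0, 1.549]
contact_force: [-3.4, -0.6, 9.1]
opening: 0.649
grasp_force: 33.0
```

```bash
python3 - <<'E'
from h import *
st(); go((598.2,114.7,33.5),1.548)
E
```

```text
11.5 [598.  114.7  32.3] [-3.1402e+00  2.0000e-04  1.5488e+00] q6 0.21 0.649 32.96074390411377 [-3.4 -0.6  9.1]
row [-0.0014  0.0002  0.0008] [ 0.      0.0002 -0.0012] rows 1.0
```

Release and back off gently, then check and measure the move to the cover.

Call:
move_arm --pt "0 0 0 0 0 -0.001 0.065" --pt "0 0 0 0 0 -0.001 0.085" --pt "0 0 0 0 0 -0.001 0.085" --pt "0 0 0 0 0 -0.04 0.085" --pt "0 0 0 -0.02 0 -0.14 0.085" --pt "0 0 0 -0.08 0 -0.26 0.085" --pt "0 0 0 -0.13 0 -0.35 0.085" --pt "0 0 0 -0.14 0 -0.38 0.085"

```text
clock: 12.5
eef_pos: [598.5, 43.4, 226.6]
tcp_rot: [3.136, -0.0, 1.547]
contact_force: [-0.4, 0.2, -0.5]
opening: 0.996
grasp_force: 0.0
```

```bash
python3 - <<'E'
from h import *
for i in range(3): img,d,w,K,T,k1=cloud("wrist")
near=(np.hypot(w[...,0]-598,w[...,1]-114)<75)&(d>0)
print("plate",rect(near&(abs(w[...,2]-48.3)<4),48,(K,T,k1)))
print("block+",rect(near&(w[...,2]>26.5)&(w[...,2]<34),30,(K,T,k1)))
st();go((360,-293,200),np.radians(-7.4)+np.pi/2)
E
```

```text
plate (array([597., 114.]), array([79.5, 55.7]), 88.5)
block+ (array([598.3, 114. ]), array([94.7, 69.6]), 88.6)
12.65 [596.8  44.8 222.3] [-3.1416e+00 -1.0000e-04  1.5483e+00] q6 0.09 0.995 0.0 [-0.1 -0.6  0.4]
row [-0.000e+00 -1.000e-04  1.066e-01] [-0.343  -0.2292  0.0223] rows 7.0
```

In the tool's units: -0.343 m / 0.5 = -0.686, -0.315 m / 0.5 = -0.63, 0.1066 rad / 6.2832 = 0.017.

Call:
move_arm --pt "0 0 0.0032 -0.06 -0.04 0.01 0.06" --pt "0 0 0.008 -0.15 -0.1 0.02 0.05" --pt "0 0 0.0127 -0.246 -0.164 0.04 0.05" --pt "0 0 0.017 -0.342 -0.228 0.044 0.05" --pt "0 0 0.017 -0.438 -0.292 0.044 0.05" --pt "0 0 0.017 -0.534 -0.356 0.044 0.05" --pt "0 0 0.017 -0.63 -0.42 0.044 0.05" --pt "0 0 0.017 -0.686 -0.4584 0.044 0.05"

```text
clock: 13.65
eef_pos: [358.0, -293.6, 198.3]
tcp_rot: [-3.138, -0.001, 1.442]
contact_force: [0.3, -0.3, -1.3]
opening: 0.587
grasp_force: 0.0
```

Call:
move_arm --pt "0 0 0 0 0 0 0.05" --pt "0 0 0 0 0 0 0.05" --pt "0 0 0 0 0 0 0.05"

```text
clock: 14.02
eef_pos: [360.5, -292.1, 199.4]
tcp_rot: [-3.139, -0.0, 1.444]
contact_force: [-0.1, 0.3, 0.5]
opening: 0.589
grasp_force: 0.0
```

```bash
python3 - <<'E'
from h import *
st()
img,d,w,K,T,k1=cloud("wrist");cam=(K,T,k1)
near=(np.hypot(w[...,0]-360,w[...,1]+293)<65)&(d>0)
bar=near&(w[...,2]>24)&(w[...,2]<36)
print("cover",rect(near&(w[...,2]>3)&(w[...,2]<9)|bar,5,cam),"bar",rect(bar,29,cam),np.median(w[bar][:,2]))
cv2.imwrite("pics/w5.png",img[:,:,::-1])
E
```

```text
14.025 [ 360.5 -292.1  199.4] [-3.1395e+00 -5.0000e-04  1.4437e+00] q6 -0.56 0.589 0.0 [-0.1  0.3  0.5]
cover (array([ 362.7, -292. ]), array([83.9, 59.8]), 82.1) bar (array([ 362.7, -291.3]), array([33.3, 13.6]), 82.7) 29.050191274984996
```

View pics/w5.png

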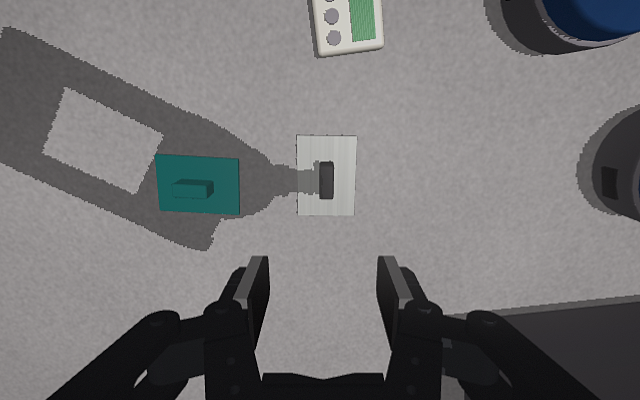

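Wrist view: the steel cover is at (326,175) with its black bar at (326,180), and the turquoise one is at the left (198,184). I'll descend on the steel one.

```bash
python3 - <<'E'
from h import *
st(); go((362.5,-291.8,50),1.441)
E
```

```text
14.075 [ 360.6 -292.2  199.6] [-3.1397e+00 -3.0000e-04  1.4438e+00] q6 -0.56 0.584 0.0 [-0.1  0.1  0.2]
row [-0.0019 -0.0003  0.0028] [0.0006 0.0022 0.1496] rows 3.0
```

In the tool's units: 0.15 m / 0.5 = 0.3, 0.0006 m / 0.5 = 0.0012, 0.0028 rad / 6.2832 = 0.0004.

Call:
move_arm --pt "-0.0003 0 0.0004 0.0012 0.004 0.08 0.05" --pt "-0.0003 0 0.0004 0.0012 0.004 0.18 0.05" --pt "-0.0003 0 0.0004 0.0012 0.004 0.26 0.05" --pt "-0.0003 0 0.0004 0.0012 0.004 0.294 0.05" --pt "-0.0003 0 0.0004 0.0012 0.004 0.3 0.05" --pt "-0.0003 0 0.0004 0.0012 0.004 0.3 0.05"

```text
clock: 14.82
eef_pos: [362.5, -292.8, 50.4]
tcp_rot: [3.141, 0.001, 1.44]
contact_force: [0.1, 0.1, -0.2]
opening: 0.587
grasp_force: 0.0
```

```bash
python3 - <<'E'
from h import *
st(); go((362.5,-291.8,8),1.441)
E
```

```text
14.825 [ 362.5 -292.8   50.4] [3.1405e+00 6.0000e-04 1.4401e+00] q6 -0.55 0.587 0.0 [ 0.1  0.1 -0.2]
row [ 0.0011  0.0006 -0.0009] [ 0.001  -0.0002  0.0424] rows 1.0
```

In the tool's units: 0.042 m / 0.5 = 0.084, 0.001 m / 0.5 = 0.002, 0.001 rad / 6.2832 = 0.0002.

Call:
move_arm --pt "0.0002 0 0 0.002 0 0.04 0.05" --pt "0.0002 0 0 0.002 0 0.07 0.05" --pt "0.0002 0 0 0.002 0 0.084 0.05" --pt "0.0002 0 0 0.002 0 0.084 0.05" --pt "0.0002 0 0 0.002 0 0.084 0.025" --pt "0.0002 0 0 0.002 0 0.084 0.005" --pt "0.0002 0 0 0.002 0 0.084 0.005" --pt "0.0002 0 0 0.002 0 0.084 0.005" --grip_force 40

```text
clock: 15.82
eef_pos: [362.4, -292.2, 8.5]
tcp_rot: [3.141, 0.001, 1.439]
contact_force: [-0.5, 0.2, 6.5]
opening: 0.154
grasp_force: 39.7
```

In the tool's units: -0.19 m / 0.5 = -0.38, -0.185 m / 0.5 = -0.37.

Call:
move_arm --pt "0 0 0 0 0 0 0.005" --pt "0 0 0 0 0 -0.04 0.005" --pt "0 0 0 0 0 -0.12 0.005" --pt "0 0 0 0 0 -0.22 0.005" --pt "0 0 0 0 0 -0.32 0.005" --pt "0 0 0 0 0 -0.37 0.005" --pt "0 0 0 0 0 -0.38 0.005" --pt "0 0 0 0 0 -0.38 0.005"

```text
clock: 16.82
eef_pos: [361.8, -291.6, 197.3]
tcp_rot: [-3.141, 0.0, 1.439]
contact_force: [-0.1, 0.0, -1.1]
opening: 0.155
grasp_force: 39.2
```

```bash
python3 - <<'E'
from h import *
st(); go((598,114,200),1.548)
E
```

```text
16.825 [ 361.8 -291.6  197.3] [-3.1407  0.      1.4394] q6 -0.55 0.155 39.15992259979248 [-0.1  0.  -1.1]
row [-0.0009 -0.     -0.1086] [ 0.433   0.181  -0.0028] rows 8.0
```

In the tool's units: 0.38 m / 0.5 = 0.76, 0.343 m / 0.5 = 0.686, -0.108 rad / 6.2832 = -0.0172.

Call:
move_arm --pt "0 0 -0.0016 0.04 0.016 0 0.005" --pt "0 0 -0.0048 0.12 0.05 0 0.005" --pt "0 0 -0.008 0.23 0.096 0 0.005" --pt "0 0 -0.0111 0.344 0.144 0 0.005" --pt "0 0 -0.0143 0.458 0.192 0 0.005" --pt "0 0 -0.0172 0.572 0.24 0 0.005" --pt "0 0 -0.0172 0.686 0.286 0 0.005" --pt "0 0 -0.0172 0.76 0.318 0 0.005"

```text
clock: 17.82
eef_pos: [569.6, 66.6, 195.5]
tcp_rot: [-3.138, 0.001, 1.549]
contact_force: [0.3, -1.4, -0.5]
opening: 0.153
grasp_force: 39.1
```

In the tool's units: 0.055 m / 0.5 = 0.11, 0.05 m / 0.5 = 0.1.

Call:
move_arm --pt "0 0 0 0.04 0.016 -0.004 0.005" --pt "0 0 0 0.07 0.028 -0.004 0.005" --pt "0 0 0 0.1 0.032 -0.004 0.005" --pt "0 0 0 0.11 0.032 -0.004 0.005" --pt "0 0 0 0.11 0.032 -0.004 0.005" --pt "0 0 0 0.11 0.032 -0.004 0.005"

```text
clock: 18.58
eef_pos: [586.7, 118.0, 199.9]
tcp_rot: [-3.141, 0.001, 1.547]
contact_force: [-0.8, 0.2, -0.8]
opening: 0.152
grasp_force: 39.1
```

```bash
python3 - <<'E'
from h import *
st(); img,d,w,K,T,k1=cloud("wrist");cam=(K,T,k1)
np.savez("w6.npz",img=img,d=d,w=w,K=K,T=T,k1=k1)
cv2.imwrite("pics/w6.png",img[:,:,::-1])
z=sensors.sense()["eef_pos"][2]-8.5+5
m=(abs(w[...,2]-z)<4)&(d>0); print(z,"cover held",rect(m,z,cam))
near=(np.hypot(w[...,0]-598,w[...,1]-114)<75)&(d>0)
print("plate",rect(near&(abs(w[...,2]-48.3)<4),48,cam))
go((598,114,200),1.548)
E
```

```text
18.575 [586.7 118.  199.9] [-3.1413e+00  5.0000e-04  1.5469e+00] q6 0.22 0.152 39.131800532341 [-0.8  0.2 -0.8]
196.38447334111365 cover held (array([585.8, 129.8]), array([61.1, 59.7]), 88.6)
plate (array([597.6, 139.6]), array([28.6, 55.7]), 88.6)
row [-0.0004  0.0004 -0.0012] [-0.0038  0.0114 -0.0001] rows 1.0
```

View pics/w6.png

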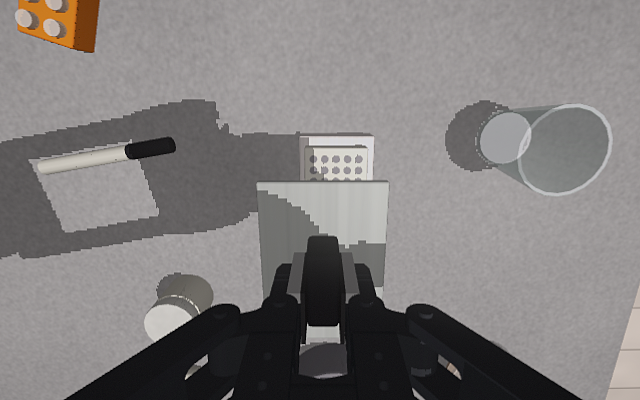

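Wrist view: the cover is held at (322,240) and the plate end shows at (338,160). Cover and plate share the same angle. I'll shift and lower.

In the tool's units: 0.125 m / 0.5 = 0.25, 0.122 m / 0.5 = 0.244.

Call:
move_arm --pt "0 0 0 -0.004 0.01 0.04 0.005" --pt "0 0 0 -0.0082 0.023 0.1 0.005" --pt "0 0 0 -0.0082 0.023 0.16 0.005" --pt "0 0 0 -0.0082 0.023 0.22 0.005" --pt "0 0 0 -0.0082 0.023 0.244 0.005" --pt "0 0 0 -0.0082 0.023 0.25 0.005" --pt "0 0 0 -0.0082 0.023 0.25 0.005" --pt "0 0 0 -0.0082 0.023 0.25 0.005"

```text
clock: 19.62
eef_pos: [599.0, 114.4, 75.9]
tcp_rot: [3.14, -0.0, 1.547]
contact_force: [0.1, 1.1, -2.3]
opening: 0.155
grasp_force: 39.1
```

```bash
python3 - <<'E'
from h import *
st(); img,d,w,K,T,k1=cloud("wrist");cam=(K,T,k1)
z=sensors.sense()["eef_pos"][2]-3.5
print("cover held",rect((abs(w[...,2]-z)<4)&(d>0)&(abs(w[...,0]-598)<50),z,cam))
go((598.3,113.6,57),1.547)
E
```

```text
19.625 [599.  114.4  75.9] [ 3.1401e+00 -1.0000e-04  1.5474e+00] q6 0.21 0.155 39.12481427192688 [ 0.1  1.1 -2.3]
cover held (array([598.1, 126.2]), array([61.2, 59.8]), 88.6)
row [ 0.0013 -0.0001  0.0004] [-0.0008 -0.0006  0.0188] rows 1.0
```

In the tool's units: 0.0195 m / 0.5 = 0.039, -0.0008 m / 0.5 = -0.0016, 0.001 rad / 6.2832 = 0.0002.

Call:
move_arm --pt "0.0002 0 0 -0.0016 -0.0012 0.016 0.005" --pt "0.0002 0 0 -0.0016 -0.0012 0.028 0.005" --pt "0.0002 0 0 -0.0016 -0.0012 0.036 0.005" --pt "0.0002 0 0 -0.0016 -0.0012 0.039 0.005" --pt "0.0002 0 0 -0.0016 -0.0012 0.039 0.005" --pt "0.0002 0 0 -0.0016 -0.0012 0.039 0.005"

```text
clock: 20.42
eef_pos: [597.2, 113.4, 56.5]
tcp_rot: [-3.139, 0.0, 1.547]
contact_force: [-5.8, -0.5, 16.8]
opening: 0.153
grasp_force: 41.6
```

```bash
python3 - <<'E'
from h import *
st();go((598.3,113.6,57),1.547)
E
```

```text
20.425 [597.2 113.4  56.5] [-3.1395e+00  5.0000e-04  1.5474e+00] q6 0.21 0.153 41.624311208724976 [-5.8 -0.5 16.8]
row [-0.0021  0.0005  0.0004] [ 0.0002  0.0011 -0.0005] rows 1.0
```

In the tool's units: -0.004 m / 0.5 = -0.008, -0.002 m / 0.5 = -0.004.

Call:
move_arm --pt "0 0 0 0 0 -0.008 0.005" --pt "0 0 0 0 0.0024 -0.008 0.005" --pt "0 0 0 0 0.0024 -0.008 0.005" --pt "0 0 0 0 0.0024 -0.004 0.005" --pt "0 0 0 0 0.0024 -0.002 0.005" --pt "0 0 0 0 0.0024 -0.002 0.005"

```text
clock: 21.18
eef_pos: [598.7, 113.4, 56.5]
tcp_rot: [-3.14, 0.0, 1.547]
contact_force: [-2.3, -0.3, 5.4]
opening: 0.156
grasp_force: 40.0
```

```bash
python3 - <<'E'
from h import *
st()
E
```

```text
21.175 [598.7 113.4  56.5] [-3.1399e+00  4.0000e-04  1.5474e+00] q6 0.21 0.156 39.95452344417572 [-2.3 -0.3  5.4]
```

In the tool's units: -0.165 m / 0.5 = -0.33, -0.16 m / 0.5 = -0.32.

Call:
move_arm --pt "0 0 0 0 0 0 0.03" --pt "0 0 0 0 0 0 0.05" --pt "0 0 0 0 0 0 0.06" --pt "0 0 0 0 0 -0.06 0.06" --pt "0 0 0 -0.02 0 -0.16 0.06" --pt "0 0 0 -0.08 0 -0.26 0.06" --pt "0 0 0 -0.13 0 -0.32 0.06" --pt "0 0 0 -0.14 0 -0.33 0.06"

```text
clock: 22.18
eef_pos: [598.6, 42.4, 223.7]
tcp_rot: [3.139, 0.0, 1.546]
contact_force: [0.0, -0.6, -0.3]
opening: 0.702
grasp_force: 0.0
```

Call:
move_arm --pt "0 0 0 0 0 0 0.085" --pt "0 0 0 0 0 0 0.085"

```text
clock: 22.42
eef_pos: [596.6, 44.1, 219.7]
tcp_rot: [-3.138, 0.0, 1.548]
contact_force: [0.3, 1.3, -1.0]
opening: 0.997
grasp_force: 0.0
```

```bash
python3 - <<'E'
from h import *
st();img,d,w,K,T,k1=cloud("wrist");cam=(K,T,k1)
cv2.imwrite("pics/w7.png",cv2.resize(img[20:180,230:430],None,fx=3,fy=3)[:,:,::-1])
near=(np.hypot(w[...,0]-598,w[...,1]-114)<75)&(d>0)
print("cover",rect(near&(w[...,2]>50)&(w[...,2]<58),53,cam))
print("block",rect(near&(w[...,2]>26.5)&(w[...,2]<34),30,cam))
jm=(np.hypot(w[...,0]-429,w[...,1]+18)<60)&(abs(w[...,2]-60)<5)
print("jar",rect(jm,60,cam))
go((430,-18,200),1.548)
E
```

```text
22.425 [596.6  44.1 219.7] [-3.1378e+00  3.0000e-04  1.5478e+00] q6 0.09 0.997 0.0 [ 0.3  1.3 -1. ]
cover (array([597.7, 113.2]), array([83. , 59.8]), 88.7)
block (array([598.3, 114.2]), array([94.3, 69.6]), 88.6)
jar (array([431.2, -16.3]), array([53.5, 50.7]), 26.2)
row [-0.0039  0.0004  0.0001] [-0.0659 -0.1651  0.0204] rows 3.0
```

View pics/w7.png

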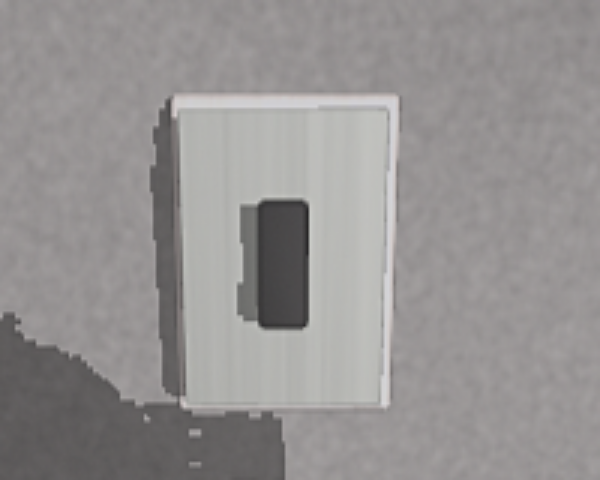

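The crop shows the cover square on the plate, centred at (283,255), with an even rim of block around it. Next is the jar.

In the tool's units: -0.165 m / 0.5 = -0.33, -0.16 m / 0.5 = -0.32.

Call:
move_arm --pt "0 0 0 -0.03 -0.06 0.02 0.085" --pt "0 0 0 -0.06 -0.16 0.04 0.085" --pt "0 0 0 -0.1 -0.25 0.05 0.085" --pt "0 0 0 -0.13 -0.32 0.05 0.085" --pt "0 0 0 -0.132 -0.33 0.05 0.085" --pt "0 0 0 -0.132 -0.33 0.05 0.085" --pt "0 0 0 -0.132 -0.33 0.05 0.085"

```text
clock: 23.35
eef_pos: [432.0, -18.2, 196.5]
tcp_rot: [-3.141, 0.0, 1.548]
contact_force: [0.2, -0.6, -0.6]
opening: 0.997
grasp_force: 0.0
```

```bash
python3 - <<'E'
from h import *
st();img,d,w,K,T,k1=cloud("wrist");cam=(K,T,k1)
def circ(m,z,cam):
    c=max(cv2.findContours(m.astype(np.uint8),0,cv2.CHAIN_APPROX_NONE)[0],key=cv2.contourArea)
    p=plane(c.reshape(-1,2),z,*cam)[:,:2]
    A=np.c_[2*p,np.ones(len(p))];s=np.linalg.lstsq(A,(p**2).sum(1),rcond=None)[0]
    return s[:2].round(1),np.sqrt(s[2]+s[:2]@s[:2]).round(1)
jm=(np.hypot(w[...,0]-429,w[...,1]+18)<60)&(abs(w[...,2]-60)<5)
print("jar",circ(jm,60,cam))
for n in("w1","w3"):
    f=np.load(n+".npz");img,d,w,K,T,k1=[f[k] for k in("img","d","w","K","T","k1")]
    m=(np.hypot(w[...,0]-593,w[...,1]+147)<30)&(w[...,2]>98)&(img.min(2)>130)
    print(n,"knob",m.sum(),w[m].mean(0) if m.any() else None)
f=np.load("top0.npz");img,d,w,K,T,k1=[f[k] for k in("img","d","w","K","T","k1")];cam=(K,T,float(k1))
m=(np.hypot(w[...,0]-593,w[...,1]+147)<30)&(w[...,2]>98)&(img.min(2)>130);print(w[m].mean(0))
jm=(np.hypot(w[...,0]-429,w[...,1]+18)<60)&(abs(w[...,2]-63)<5);print("jar top",circ(jm,60,cam))
go((430.5,-17.5,100),1.548)
E
```

```text
23.35 [432.  -18.2 196.5] [-3.1407e+00  2.0000e-04  1.5480e+00] q6 -0.02 0.997 0.0 [ 0.2 -0.6 -0.6]
jar (array([429.7, -17.1]), np.float64(25.3))
w1 knob 900 [ 592.18223173 -147.6578085   108.36480558]
w3 knob 0 None
[ 592.89056533 -146.19729323  108.89678449]
jar top (array([431.1, -17.2]), np.float64(24.4))
row [-0.0011  0.0002  0.    ] [ 0.0007 -0.0013  0.0965] rows 2.0
```

Call:
move_arm --pt "0 0 0 0.002 -0.004 0.08 0.085" --pt "0 0 0 0.002 -0.004 0.18 0.085" --pt "0 0 0 0.002 -0.004 0.27 0.085" --pt "0 0 0 0.002 -0.004 0.33 0.085" --pt "0 0 0 0.002 -0.004 0.35 0.085" --pt "0 0 0 0.002 -0.004 0.354 0.085" --pt "0 0 0 0.002 -0.004 0.354 0.07" --pt "0 0 0 0.002 -0.004 0.354 0.045" --grip_force 40

```text
clock: 24.4
eef_pos: [429.6, -17.7, 20.5]
tcp_rot: [3.141, 0.0, 1.547]
contact_force: [4.9, -0.7, 2.3]
opening: 0.626
grasp_force: 2.1
```

Call:
move_arm --pt "0 0 0 0 0 0 0.04" --pt "0 0 0 0 0 0 0.04"

```text
clock: 24.65
eef_pos: [429.6, -17.7, 20.6]
tcp_rot: [3.141, 0.0, 1.547]
contact_force: [-0.4, -0.4, 6.6]
opening: 0.594
grasp_force: 40.4
```

```bash
python3 - <<'E'
from h import *
st()
E
```

```text
24.65 [429.6 -17.7  20.6] [3.1407e+00 3.0000e-04 1.5473e+00] q6 -0.02 0.594 40.3930159169613 [-0.4 -0.4  6.6]
```

In the tool's units: 0.1656 m / 0.5 = 0.3312, -0.02 m / 0.5 = -0.04.

Call:
move_arm --pt "0 0 0 0 0 -0.04 0.04" --pt "0 0 0 0.002 0.02 -0.08 0.04" --pt "0 0 0 0.002 0.08 -0.1 0.04" --pt "0 0 0 0.004 0.16 -0.1 0.04" --pt "0 0 0 0.006 0.24 -0.1 0.04" --pt "0 0 0 0.0092 0.3 -0.1 0.04" --pt "0 0 0 0.0092 0.328 -0.1 0.04" --pt "0 0 0 0.0092 0.3312 -0.1 0.04"

```text
clock: 25.65
eef_pos: [594.3, -16.9, 69.4]
tcp_rot: [-3.14, 0.0, 1.547]
contact_force: [-0.6, 0.2, -2.0]
opening: 0.595
grasp_force: 42.4
```

Call:
move_arm --pt "0 0 0 0 0 0 0.04" --pt "0 0 0 0 0 0 0.04" --pt "0 0 0 0 0 0 0.04" --pt "0 0 0 0 0 0 0.04"

```text
clock: 26.15
eef_pos: [594.1, -16.9, 69.4]
tcp_rot: [-3.14, 0.0, 1.547]
contact_force: [-0.5, 0.3, -1.4]
opening: 0.594
grasp_force: 42.4
```

```bash
python3 - <<'E'
from h import *
st();go((595.3,-17.0,30),1.548)
E
```

```text
26.15 [594.1 -16.9  69.4] [-3.1401e+00  3.0000e-04  1.5474e+00] q6 -0.01 0.594 42.40812786893002 [-0.5  0.3 -1.4]
row [-0.0015  0.0003 -0.0006] [-0.0001  0.0012  0.0394] rows 1.0
```

Lower to about z=20.6, where it was gripped.

In the tool's units: 0.047 m / 0.5 = 0.094, 0.0012 m / 0.5 = 0.0024, -0.0015 rad / 6.2832 = -0.0002.

Call:
move_arm --pt "-0.0002 0 0 0 0.0024 0.03 0.04" --pt "-0.0002 0 0 0 0.0024 0.066 0.04" --pt "-0.0002 0 0 0 0.0024 0.086 0.04" --pt "-0.0002 0 0 0 0.0024 0.094 0.04" --pt "-0.0002 0 0 0 0.0024 0.094 0.04"

```text
clock: 26.78
eef_pos: [595.4, -17.0, 21.9]
tcp_rot: [-3.141, 0.0, 1.547]
contact_force: [0.4, -0.5, -1.3]
opening: 0.602
grasp_force: 42.4
```

```bash
python3 - <<'E'
from h import *
st();go((595.3,-17.0,20.3),1.548)
E
```

```text
26.775 [595.4 -17.   21.9] [-3.1411e+00  3.0000e-04  1.5473e+00] q6 -0.01 0.602 42.402219039795455 [ 0.4 -0.5 -1.3]
row [-0.0004  0.0003 -0.0007] [-0.     -0.0001  0.0016] rows 1.0
```

In the tool's units: -0.06 m / 0.5 = -0.12, 0.0016 m / 0.5 = 0.0032.

Call:
move_arm --pt "0 0 0 0 0 0.0024 0.04" --pt "0 0 0 0 0 0.0032 0.04" --pt "0 0 0 0 0 0.0032 0.04" --pt "0 0 0 0 0 0.002 0.06" --pt "0 0 0 0 0 0.002 0.085" --pt "0 0 0 0 0 0.002 0.085" --pt "0 0 0 0 0 -0.04 0.085" --pt "0 0 0 0 0 -0.12 0.085"

```text
clock: 27.78
eef_pos: [594.2, -16.9, 81.6]
tcp_rot: [-3.138, 0.0, 1.547]
contact_force: [0.3, -0.5, -0.8]
opening: 0.999
grasp_force: 0.0
```

```bash
python3 - <<'E'
from h import *
st();go((548,370,210),1.548)
E
```

```text
27.775 [594.2 -16.9  81.6] [-3.1384e+00  3.0000e-04  1.5474e+00] q6 -0.01 0.999 0.0 [ 0.3 -0.5 -0.8]
row [-0.0032  0.0003 -0.0006] [ 0.3857 -0.0557 -0.1283] rows 7.0
```

In the tool's units: 0.355 m / 0.5 = 0.71, -0.05 m / 0.5 = -0.1, 1.18 rad / 6.2832 = 0.1878.

Call:
move_arm --pt "0 0 0 0 0 -0.1 0.085" --pt "0 0 0.0159 0.04 0 -0.2 0.085" --pt "0 0 0.0446 0.13 -0.016 -0.26 0.085" --pt "0 0 0.0732 0.25 -0.034 -0.26 0.085" --pt "0 0 0.1019 0.37 -0.052 -0.26 0.085" --pt "0 0 0.1305 0.49 -0.07 -0.26 0.085" --pt "0 0 0.1592 0.61 -0.088 -0.26 0.085" --pt "0 0 0.1878 0.71 -0.102 -0.26 0.085"

```text
clock: 28.78
eef_pos: [552.2, 341.3, 212.3]
tcp_rot: [3.141, -0.0, 0.364]
contact_force: [0.4, 0.8, 0.0]
opening: 0.991
grasp_force: 0.0
```

```bash
python3 - <<'E'
from h import *
st();go((548,370,210),-0.023)
E
```

```text
28.775 [552.2 341.3 212.3] [ 3.1413e+00 -3.0000e-04  3.6360e-01] q6 1.76 0.991 0.0 [0.4 0.8 0. ]
row [ 2.000e-04 -4.000e-04  3.866e-01] [ 0.0063 -0.0283  0.0023] rows 3.0
```

In the tool's units: -0.0283 m / 0.5 = -0.0566, 0.0063 m / 0.5 = 0.0126, 0.3866 rad / 6.2832 = 0.0615.

Call:
move_arm --pt "0 0 0.0239 0.008 -0.036 0.004 0.085" --pt "0 0 0.0477 0.0126 -0.052 0.004 0.085" --pt "0 0 0.0615 0.0126 -0.0566 0.004 0.085" --pt "0 0 0.0615 0.0126 -0.0566 0.004 0.085" --pt "0 0 0.0615 0.0126 -0.0566 0.004 0.085"

```text
clock: 29.4
eef_pos: [548.5, 367.7, 210.2]
tcp_rot: [3.141, -0.0, -0.015]
contact_force: [-0.6, -0.6, -0.1]
opening: 0.995
grasp_force: 0.0
```

```bash
cat >> h.py <<'E'
def circ(m,z,cam):
    c=max(cv2.findContours(m.astype(np.uint8),0,cv2.CHAIN_APPROX_NONE)[0],key=cv2.contourArea)
    p=plane(c.reshape(-1,2),z,*cam)[:,:2]
    A=np.c_[2*p,np.ones(len(p))];s=np.linalg.lstsq(A,(p**2).sum(1),rcond=None)[0]
    return s[:2].round(1),np.sqrt(s[2]+s[:2]@s[:2]).round(1)
E
python3 - <<'E'
from h import *
st();img,d,w,K,T,k1=cloud("wrist");cam=(K,T,k1)
cv2.imwrite("pics/w8.png",img[:,:,::-1])
m=(np.hypot(w[...,0]-548,w[...,1]-370)<40)&(w[...,2]>95)&(w[...,2]<106)
print("cap",m.sum(),circ(m,100,cam))
img,d,w,K,T,k1=cloud("top");cam=(K,T,k1)
m=(np.hypot(w[...,0]-595,w[...,1]+17)<45)&(abs(w[...,2]-63)<5)
print("jar top",circ(m,60,cam))
np.savez("top1.npz",img=img,d=d,w=w,K=K,T=T,k1=k1)
go((548,370,210),-0.023)
E
```

```text
29.4 [548.5 367.7 210.2] [ 3.1412 -0.     -0.0155] q6 2.17 0.995 0.0 [-0.6 -0.6 -0.1]
cap 960 (array([550.7, 370.8]), np.float64(13.6))
jar top (array([596.2, -16.3]), np.float64(24.5))
row [ 0.0003 -0.0001  0.0066] [-0.0006 -0.0024  0.0002] rows 1.0
```

View pics/w8.png

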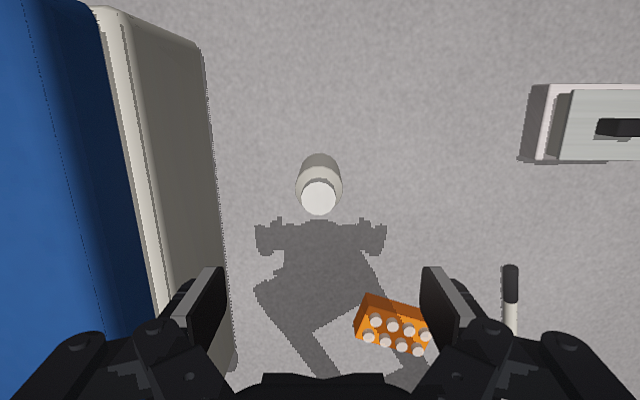

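Wrist view: the bottle cap is at (318,198), with the blue instrument at the left (edge about column 220). I'll check the finger clearance there.

```bash
python3 - <<'E'
from h import *
f=np.load("top1.npz");w=f["w"];d=f["d"]
m=(w[...,0]>480)&(w[...,0]<620)&(w[...,1]>400)&(w[...,2]>15)&(d>0)
print("nearest instr y",np.percentile(w[m][:,1],[0,1,5]), w[m][np.argsort(w[m][:,1])[:4]])
go((550.3,370.8,110),-0.023)
E
```

```text
nearest instr y [489.5316878  491.66951699 495.48372832] [[486.48616994 489.5316878  186.2841413 ]
 [480.93448564 490.21673827 180.81237049]
 [486.40669367 490.35310396 188.4424093 ]
 [492.14449884 490.49805621 188.29577984]]
row [ 0.0003 -0.0001  0.0066] [ 0.0017 -0.0032  0.1002] rows 2.0
```

In the tool's units: 0.17 m / 0.5 = 0.34, -0.0032 m / 0.5 = -0.0064, 0.0066 rad / 6.2832 = 0.0011.

Call:
move_arm --pt "0 0 0.0011 0.0036 -0.0064 0.08 0.075" --pt "0 0 0.0011 0.0036 -0.0064 0.16 0.075" --pt "0 0 0.0011 0.0036 -0.0064 0.24 0.075" --pt "0 0 0.0011 0.0036 -0.0064 0.3 0.075" --pt "0 0 0.0011 0.0036 -0.0064 0.334 0.075" --pt "0 0 0.0011 0.0036 -0.0064 0.34 0.075" --pt "0 0 0.0011 0.0036 -0.0064 0.34 0.06" --pt "0 0 0.0011 0.0036 -0.0064 0.34 0.04" --grip_force 35

```text
clock: 30.5
eef_pos: [551.1, 371.5, 41.5]
tcp_rot: [-3.141, -0.002, -0.024]
contact_force: [0.7, -0.8, -0.3]
opening: 0.508
grasp_force: 0.0
```

Call:
move_arm --pt "0 0 0 0 0 0 0.03" --pt "0 0 0 0 0 0 0.03" --pt "0 0 0 0 0 0 0.03"

```text
clock: 30.88
eef_pos: [551.1, 371.4, 41.7]
tcp_rot: [-3.141, -0.002, -0.024]
contact_force: [0.2, -2.5, 6.3]
opening: 0.481
grasp_force: 35.6
```

```bash
python3 - <<'E'
from h import *
st()
E
```

```text
30.875 [551.1 371.4  41.7] [-3.1407e+00 -1.9000e-03 -2.3900e-02] q6 2.19 0.481 35.62828323338181 [ 0.2 -2.5  6.3]
```

In the tool's units: 0.245 m / 0.5 = 0.49, 0.19 m / 0.5 = 0.38.

Call:
move_arm --pt "0 0 0 0 0 -0.04 0.03" --pt "0 0 0 0 0 -0.12 0.03" --pt "0 0 0 0 0 -0.22 0.03" --pt "0 0 0 0.02 0.06 -0.28 0.03" --pt "0 0 0 0.05 0.16 -0.3 0.03" --pt "0 0 0 0.084 0.27 -0.3 0.03" --pt "0 0 0 0.12 0.38 -0.3 0.03" --pt "0 0 0 0.154 0.49 -0.3 0.03"

```text
clock: 31.88
eef_pos: [621.9, 122.6, 191.9]
tcp_rot: [-3.141, -0.002, -0.024]
contact_force: [-0.1, 1.7, -1.0]
opening: 0.478
grasp_force: 35.8
```

In the tool's units: 0.142 m / 0.5 = 0.284, 0.141 m / 0.5 = 0.282.

Call:
move_arm --pt "0 0 0 0.034 0.11 0 0.03" --pt "0 0 0 0.066 0.2 0 0.03" --pt "0 0 0 0.082 0.26 0 0.03" --pt "0 0 0 0.0886 0.282 0 0.03" --pt "0 0 0 0.0886 0.284 0 0.03" --pt "0 0 0 0.0886 0.284 0 0.03" --pt "0 0 0 0.0886 0.284 0 0.03"

```text
clock: 32.75
eef_pos: [662.1, -17.5, 190.4]
tcp_rot: [3.142, 0.0, -0.023]
contact_force: [0.6, -0.4, -1.8]
opening: 0.48
grasp_force: 35.9
```

```bash
python3 - <<'E'
from h import *
st();go((663,-18.4,70),-0.023)
img,d,w,K,T,k1=cloud("top");cam=(K,T,k1)
m=(np.hypot(w[...,0]-595,w[...,1]+17)<40)&(abs(w[...,2]-63)<5)
print("jar top",m.sum())
E
```

```text
32.75 [662.1 -17.5 190.4] [ 3.1415  0.     -0.0226] q6 1.56 0.48 35.85347938584164 [ 0.6 -0.4 -1.8]
row [0.0001 0.     0.0004] [0.0009 0.0009 0.1204] rows 2.0
jar top 0
```

In the tool's units: 0.14 m / 0.5 = 0.28, 0.0009 m / 0.5 = 0.0018.

Call:
move_arm --pt "0 0 0 0.0018 0.0018 0.06 0.03" --pt "0 0 0 0.0018 0.0018 0.14 0.03" --pt "0 0 0 0.0018 0.0018 0.21 0.03" --pt "0 0 0 0.0018 0.0018 0.25 0.03" --pt "0 0 0 0.0018 0.0018 0.27 0.03" --pt "0 0 0 0.0018 0.0018 0.28 0.03" --pt "0 0 0 0.0018 0.0018 0.28 0.03" --pt "0 0 0 0.0018 0.0018 0.28 0.03"

```text
clock: 33.8
eef_pos: [663.9, -19.8, 51.3]
tcp_rot: [3.141, -0.002, -0.024]
contact_force: [-0.9, 0.0, -0.5]
opening: 0.48
grasp_force: 35.8
```

```bash
python3 - <<'E'
from h import *
st();go((663,-18.4,41.3),-0.023)
E
```

```text
33.8 [663.9 -19.8  51.3] [ 3.1413e+00 -1.6000e-03 -2.4000e-02] q6 1.56 0.48 35.82114890799858 [-0.9  0.  -0.5]
row [ 0.0003 -0.0016 -0.001 ] [-0.0009 -0.0013  0.01  ] rows 1.0
```

In the tool's units: 0.0095 m / 0.5 = 0.019, -0.0013 m / 0.5 = -0.0026, -0.0016 rad / 6.2832 = -0.0003.

Call:
move_arm --pt "0 -0.0003 0 -0.0018 -0.0026 0.008 0.03" --pt "0 -0.0003 0 -0.0018 -0.0026 0.016 0.03" --pt "0 -0.0003 0 -0.0018 -0.0026 0.019 0.03" --pt "0 -0.0003 0 -0.0018 -0.0026 0.019 0.03" --pt "0 -0.0003 0 -0.0018 -0.0026 0.019 0.03"

```text
clock: 34.42
eef_pos: [662.5, -18.4, 41.7]
tcp_rot: [3.141, 0.001, -0.024]
contact_force: [-3.9, 0.2, 8.7]
opening: 0.474
grasp_force: 36.8
```

```bash
python3 - <<'E'
from h import *
st();go((663,-18.4,41.3),-0.023)
E
```

```text
34.425 [662.5 -18.4  41.7] [ 3.1414e+00  1.2000e-03 -2.3900e-02] q6 1.57 0.474 36.78314765333198 [-3.9  0.2  8.7]
row [ 0.0002  0.0012 -0.0009] [0.0005 0.     0.0004] rows 1.0
```

Seated. Release, rise, move clear and look from above.

In the tool's units: -0.2 m / 0.5 = -0.4, -0.0005 m / 0.5 = -0.001.

Call:
move_arm --pt "0 0 0 0 0 -0.001 0.045" --pt "0 0 0 0 0 -0.001 0.06" --pt "0 0 0 0 0 -0.001 0.075" --pt "0 0 0 0 0 -0.04 0.08" --pt "0 0 0 0 0 -0.12 0.08" --pt "0 0 0 0 0 -0.22 0.08" --pt "0 0 0 0 0 -0.34 0.08" --pt "0 0 0 -0.06 0 -0.4 0.08"

```text
clock: 35.42
eef_pos: [635.1, -17.7, 246.1]
tcp_rot: [3.141, -0.006, -0.024]
contact_force: [-0.6, -0.6, 0.6]
opening: 0.939
grasp_force: 0.0
```

In the tool's units: -0.25 m / 0.5 = -0.5, -0.23 m / 0.5 = -0.46.

Call:
move_arm --pt "0 0 0 -0.1 -0.04 0 0.08" --pt "0 0 0 -0.2 -0.08 0 0.08" --pt "0 0 0 -0.3 -0.12 0 0.08" --pt "0 0 0 -0.4 -0.16 0 0.08" --pt "0 0 0 -0.46 -0.18 0 0.08" --pt "0 0 0 -0.5 -0.2 0 0.08" --pt "0 0 0 -0.5 -0.2 0 0.08" --pt "0 0 0 -0.5 -0.2 0 0.08"

```text
clock: 36.42
eef_pos: [386.3, 88.4, 241.7]
tcp_rot: [3.141, 0.0, -0.024]
contact_force: [-0.4, 0.2, -0.0]
opening: 0.935
grasp_force: 0.0
```

```bash
python3 - <<'E'
from h import *
st();img,d,w,K,T,k1=cloud("top");cam=(K,T,k1)
def near(c,r,z,t=5): return (np.hypot(w[...,0]-c[0],w[...,1]-c[1])<r)&(abs(w[...,2]-z)<t)
print("jar",circ(near((596,-16),40,63),60,cam)); print("bottle",circ(near((664,-17),40,102),100,cam))
m=near((593,-146),30,105,8)&(img.min(2)>130); print("knob",w[m].mean(0))
print("cover",rect(near((599,115),60,56),53,cam)); print("block",rect(near((599,115),75,33.5),30,cam))
cv2.imwrite("pics/end.png",cv2.resize(img[40:300,100:500],None,fx=2,fy=2)[:,:,::-1])
img,d,w,K,T,k1=cloud("wrist");cam=(K,T,k1)
for n,c,z in(("jar",(596,-17),60),("bottle",(663,-18),100)):
    m=near(c,40,z); print("wrist",n,m.sum(), circ(m,z,cam) if m.sum()>50 else None)
m=near((593,-146),30,105,8)&(img.min(2)>130); print(m.sum())
E
```

```text
36.425 [386.3  88.4 241.7] [ 3.1414e+00  1.0000e-04 -2.3700e-02] q6 1.82 0.935 0.0 [-0.4  0.2 -0. ]
jar (array([596.4, -16.3]), np.float64(24.5))
bottle (array([661.9, -17.8]), np.float64(13.0))
knob [ 592.94951595 -146.12163609  108.95190791]
cover (array([598.5, 114.7]), array([83.8, 60.2]), 87.3)
block (array([598.8, 115.7]), array([94.7, 68.3]), 89.7)
wrist jar 0 None
wrist bottle 0 None
0
```

View pics/end.png

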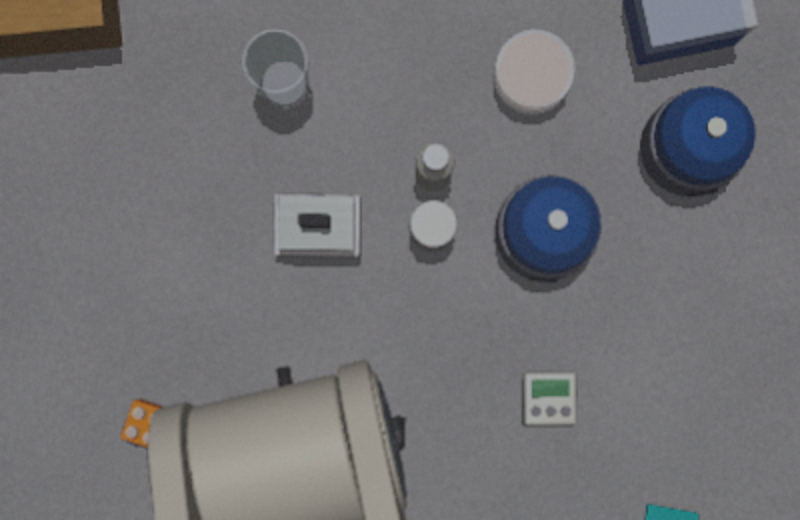

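The final view shows the covered plate on the block at (317,225) and the jar at (433,225), midway to the centrifuge at (548,225). The bottle is straight behind the jar at (435,160) with a gap of about 18.5 mm. The beaker and dishes have not moved. The rack, partly hidden by the arm, was never touched.

```bash
python3 -c "
from rig import order
print(order.sign_off())"
```

```text
the job is handed in; nothing more can be done
None
```

The bench is set in the order asked and handed in at about 36 s: plate on the cold block, cover on the plate, jar within about 1 mm of the midpoint, and bottle about 18.5 mm clear behind it.

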